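# Slide open the cheese-knife box and lay the knife on the board

## Task

Slide the thin wooden lid of the knife box all the way open towards you, to its stop: it has no handle, so press fingertips on top of it and drag it back by friction, firmly enough that they do not slip but gently, as the thin panel splits under a heavy press, and without dragging the box along. Then take the small cheese knife out of the box and lay it flat in the middle of the round wooden board, putting it down rather than dropping it, and let go. Leave the lid open, and do not disturb the cheese wheel or the jars.

Things in the scene. Friction and masses are not known exactly. Their poses are not given: they have to be found in the camera images.
- box: Light beech box, 250 (x) x 130 (y) x 64 mm high, loose on four rubber feet, about 1.2 kg. Origin: centre of its underside; x points from its low near end (towards the robot) to its far end, z up. Walls 9 mm thick; felt inner floor 15 mm above the underside; far end wall and long sides 64 mm high, near end wall 50 mm so that the lid runs out over it.
- lid (a joint): How far the lid is slid open, m: 0 = shut, growing along the box's -x (towards the robot), 0.185 = fully open against its hidden stop, its far edge then at box x = -69 mm. Runs stiffly: a drag of 6 to 7 N moves it, it stays where left. The press needed for that, about 8 to 14 N, depends on the fingertips' grip, which varies. The thin panel splits if pressed with more than 22 N.
- lid_nominal (a point): On the box, not the lid: nominal centre of the shut lid's top face, 58.5 mm above the box's underside. Lid: flat dark walnut panel 241 (x) x 120 (y) x 5 mm, no handle, long edges in grooves, 112 mm of its width bare. Warped: its top may lie 2.5 mm higher or lower than this and runs up or down by up to 0.015 rad along its slide (3 mm over the travel). No measured pose shows this: feel for it.
- knife: Short hard-cheese knife, 140 mm long, about 70 g, lying flat on the floor of the box under the lid, about lengthwise, handle to the box's far end. Origin: under its middle; its x points towards the handle end, z up when it lies flat. Dark wooden handle from x = -8 to +70 mm, 18 mm wide, 16 mm high from the underside; steel almond blade, 30 mm wide, 3 mm thick at 8 mm height, tip at x = -67 mm.
- knife_grip (a point): Middle of the knife's handle: 31 mm from the knife's origin along its x, 8 mm above its underside; axes as the knife.
- board: Round flat wooden serving board, 240 mm across, 18 mm thick, loose on the counter on one side of the box. Origin: centre of its underside.
- cheese: Wheel of yellow cheese, 180 mm across, 70 mm high, 1.8 kg, on the other side of the box. Origin: centre of its underside. Not to be disturbed.
- mustard: Jar with yellow filling and red cap, 63 mm across, 84 mm high. Origin: centre of its underside. Not to be disturbed.
- pickle: Jar with olive-green filling and white cap, 63 mm across, 84 mm high. Origin: centre of its underside. Not to be disturbed.
- jam: Jar with dark filling and black cap, 63 mm across, 84 mm high. Origin: centre of its underside. Not to be disturbed.
Mind the look-alikes: they are no part of the job. Leave any black look-alike of the board alone.

How it is judged (in metres and radians):
On the way, in this order (a step that is already met when the one before it is completed fails the run):
1. the lid has been slid open to its stop (within 12 mm) (value of joint lid above 0.173 m), for 0.2 s.
2. the knife has been lifted clear of the box (z of knife in the frame of box above 0.075 m), for 0.1 s.
At the end, for the whole second after the job is handed in: The lid is still open (within 20 mm of its stop) and the knife lies flat (within 0.2 rad), at rest, on the round board with its middle within 50 mm of the board's centre (value of joint lid above 0.165 m and horizontal distance between knife and board below 0.05 m and z of knife in the frame of board between 0.013 and 0.024 m and angle between knife's own z axis and vertical below 0.2 rad and linear speed of knife below 0.02 m/s); the robot touches nothing.
It fails at once if the lid was pressed with more than 22 N (contact force between anything else and lid above 22 N).
It fails at once if the box was dragged more than 25 mm (distance of box from where it was at the start of the episode above 0.025 m).
It fails at once if the knife was dropped (fell untouched at more than 0.6 m/s) (contact force between the fingers and knife below 0.01 N and linear speed of knife above 0.6 m/s).
It fails at once if the cheese wheel was moved more than 15 mm (distance of cheese from where it was at the start of the episode above 0.015 m).
It fails at once if a jar was moved more than 15 mm (distance of any of mustard, pickle, jam from where it was at the start of the episode above 0.015 m).
It also fails if it takes over 69 s, if anything falls off the work surface, if the arm or the gripper's body presses on something with over 40 N, if the wrist force passes 120 N, or if a joint passes its speed limit or range.

## Robot

A 6-joint arm with a two-finger parallel gripper is mounted at the origin on the work surface. World frame = base frame: x ahead of the robot, y to its left, z up, the work surface at z = 0. Lengths are in mm, angles in rad, forces in N, time in s.
With the tool pointing down it reaches from about 300 to 750 mm from the base axis. Payload 8.5 kg.
Tool frame: the origin (TCP) lies midway between the tips of the shut fingers; the grasp point (between the pads) lies 19 mm behind it (bot.grasp_offset is the distance from the TCP to the grasp point, in mm); x points along the fingers, z is the direction in which the jaws open and shut, and the axes are right-handed (so a half turn about x gives the same grasp; the last joint's range is limited). The gripper opens to 85 mm and grips with 20 to 120 N. Pads are 22 mm wide; open, the fingers measure 114 mm over their backs; the gripper's body (76 mm by 85 mm) begins 54 mm behind the grasp point. The pads swing forward as they close: fully open they stand 13 mm farther back than shut.
Start: joints at [0.914, 0.381, 1.297, -0, 1.464, -0.215], TCP at [235.151, 497.176, 231.322] pointing down, gripper open.
Joint ranges: [-3.11, 3.11], [-0.89, 2.33], [0.22, 2.48], [-1.42, 4.56], [0.17, 2.85], [-2.88, 2.88]. Speed limits (rad/s): [2.39, 2.39, 3.14, 3.14, 3.14, 3.14].

## Interface

Orientations are given as a unit quaternion [w, x, y, z].
In Python, from cell import bot gives the robot as it stands.
- The arm moves only by the tool servo_tool, never from a script. Its argument "increments" is a list that holds one entry, the list of rows, each a list of 4 numbers: the shift along the tool's x, y, z in mm, then the turn about the tool's x in degrees. A call has exactly 10 rows; each row shifts and turns the commanded pose from where the row before left it, along the tool's axes as they then stand; what a row does not reach is not made up. A row lasts 1/8 s, in which the tool goes at most 62.5 mm and 10.7 degrees, less where a joint would pass 70% of its speed; a pose out of reach is approached as far as the arm can. A call with a gripper value outside its range is refused whole. "hand" is the opening, from 0 (shut) to 1 (fully open), set as the call begins (left out, the last holds). The fingers move at their own pace and stop on an object; "squeeze" is the grip in N (left out, the last holds). Time passes only in rows, so rows that do not move let the fingers close, or fill a call up. It gives the time, the measured TCP pose, the force and the opening at its end, in the units of the state.
- bot.sense(): the state, without advancing time (a new reading comes with each control period).
- bot.camera(name): name is "scene" or "top" or "wrist"; returns the picture (420x560x3 uint8, blue, green, red); there is no depth.
- bot.camera_model(name): a dict with "fx", "fy", "cx", "cy" (pixels), "cam_to_world" (4x4, takes a point from camera to world coordinates). Camera axes: x right, y down, z forward; pixel columns grow to the right and rows downward; lengths in mm; the calibration is good to about 2 mm. The wrist camera is an equidistant fisheye: a pixel r from the principal point sees the ray r / f radians off the axis. A picture is of the moment at which its call begins: read the wrist's pose just before it. camera_model takes no time and is no camera call; for the wrist camera it gives the pose at the moment of the call.
- bot.job_done(): hands the job in, once; it reports no verdict.
Trained networks look in the newest picture that a camera, given by its name, has taken for a name from the list of things; names that differ only in an ending like _2 or _b are one class to them, and where a whole thing is asked for, a point or a joint stands for the part that bears it (a point fixed in the world has none). Each returns a list of dicts, best first, with "conf" (0 to 1); they miss things now and then, are a little off and sometimes report something else, mostly with a low value. They report only what shows in the picture. A call takes as long as a camera call. They do not tell look-alikes from the thing itself.
- bot.cut_out(target, camera): "mask" (420x560 bool, what is visible of it) and "box" ([left, top, width, height] in pixels, round what is visible of it).
- bot.landmark_of(target, camera): "xy" ([column, row] in pixels: a listed point, or the origin of a listed thing).
The state is a dict: "time": time; "joint_positions": joint angles; "joint_vel": joint speeds; "joint_efforts": joint torques, N m; "position": TCP position; "ee_rot": TCP orientation; "contact_force": force on the tool from outside, world axes, zero at the start; "ft_torque": the same for the moment, N m; "grip_width": opening from 0.0 (shut) to 1.0 (fully open).
Only numpy, scipy, OpenCV 4.12 (cv2) and the standard library are available. Lean on these libraries where they do the work, as an engineer would, in place of code of your own. Each camera call takes 0.05 s, during which the arm holds its last target.

## Working session

There is one attempt and no reset: what is moved stays moved. The work goes in short steps, Python scripts to look and compute and a tool call to move; the robot and the scene stay as the last step left them, time stands still between calls to the robot, and variables do not carry over. Pictures are saved under pics/ and viewed, and the job is handed in when it is done.

Besides the shell and the picture viewer there is one more tool, called after "Emit:" as name(argument=value, ...) on one line, values as JSON. servo_tool: Moves the arm, as the interface text tells. Its arguments: {"type":"object","properties":{"increments":{"type":"array","items":{"type":"array","items":{"type":"array","items":{"type":"number"}}}},"hand":{"type":"number"},"squeeze":{"type":"number"}},"required":["increments"]}

```bash
mkdir -p pics; ls; python3 - <<'E'
from cell import bot
import cv2,numpy as np
s=bot.sense();print(s)
a=bot.camera("scene");b=bot.camera("top")
cv2.imwrite("pics/s0.png",a);cv2.imwrite("pics/t0.png",b)
for c in("scene","top"):
  m=bot.camera_model(c);print(c,m)
for c in("top","scene"):
 for t in["box","lid_nominal","board","cheese","mustard","pickle","jam"]:
  for r in bot.landmark_of(t,c)[:3]: print(c,t,r)
E
```

```text
pics
{'time': 0.0, 'joint_positions': array([ 9.13700747e-01,  3.81188422e-01,  1.29826670e+00, -8.98719084e-06,
        1.46362130e+00, -2.15301749e-01]), 'joint_vel': array([-8.19669163e-04,  2.80085551e-03,  1.68734122e-03,  4.21383327e-05,
        1.09239289e-05, -1.56946599e-04]), 'joint_efforts': array([-2.62766935e-04, -4.48456693e+01, -2.31274492e+01, -2.33989995e-04,
        4.77488691e-03,  1.99898244e-05]), 'position': array([234.97498623, 496.94486166, 230.71385547]), 'ee_rot': array([ 0.59691088, -0.37848089,  0.59789458,  0.37811598]), 'contact_force': array([ 0.24280339, -0.0588087 ,  0.17596766]), 'ft_torque': array([ 0.0009892 ,  0.01694632, -0.00897565]), 'grip_width': 0.9975088231519046}
scene {'fx': 404.6239686047681, 'fy': 404.6239686047681, 'cx': 274.93158842197136, 'cy': 213.41983925876104, 'cam_to_world': array([[ 8.85940864e-02,  6.99018409e-01, -7.09594498e-01,
         1.62328364e+03],
       [ 9.96024671e-01, -5.55403354e-02,  6.96428439e-02,
        -2.45025092e+02],
       [ 9.27051350e-03, -7.12943571e-01, -7.01160126e-01,
         1.08796540e+03],
    
[... 725 characters left out ...]
conf': 0.81}
top board {'xy': [248.8, 220.9], 'conf': 0.71}
top cheese {'xy': [140.5, 267.7], 'conf': 0.82}
top mustard {'xy': [153.2, 192.6], 'conf': 0.9}
top pickle {'xy': [228.7, 171.9], 'conf': 0.9}
top jam {'xy': [311.2, 173.0], 'conf': 0.59}
scene box {'xy': [300.0, 226.2], 'conf': 0.57}
scene lid_nominal {'xy': [300.2, 209.7], 'conf': 0.77}
scene lid_nominal {'xy': [394.5, 249.9], 'conf': 0.32}
scene board {'xy': [132.8, 216.1], 'conf': 0.81}
scene board {'xy': [222.9, 204.1], 'conf': 0.74}
scene cheese {'xy': [386.7, 197.0], 'conf': 0.75}
scene mustard {'xy': [396.0, 249.3], 'conf': 0.92}
scene pickle {'xy': [320.7, 263.7], 'conf': 0.88}
scene jam {'xy': [240.2, 260.9], 'conf': 0.77}
```

View pics/s0.png

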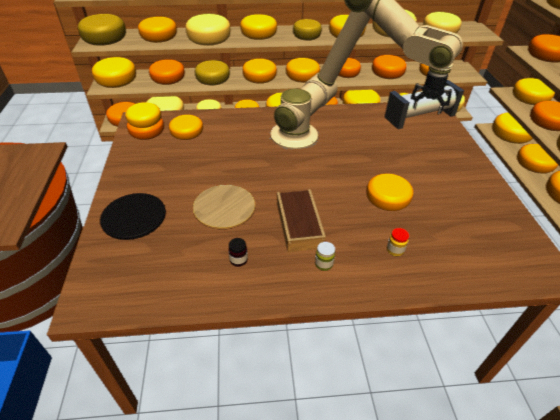

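View pics/t0.png

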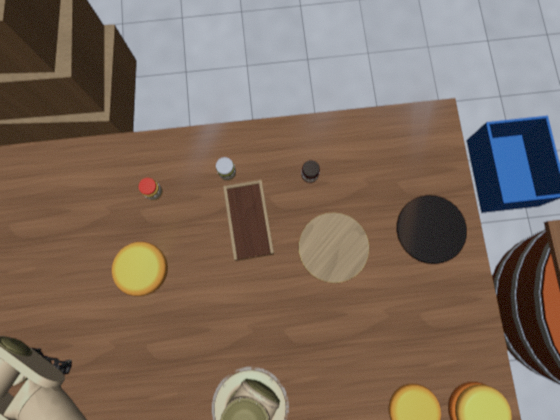

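The pictures show the box with its walnut lid at (248,220) top, the wooden board at (334,247), a black look-alike at (432,229), the cheese at (139,269), and jars at (150,189), (226,168) and (311,172).

```bash
cat > h.py <<'E'
from cell import bot
import cv2,numpy as np
def ray(c,xy,m=None):
    m=m or bot.camera_model(c);T=np.array(m["cam_to_world"])
    u=(xy[0]-m["cx"])/m["fx"];v=(xy[1]-m["cy"])/m["fy"]
    if c=="wrist":
        r=np.hypot(u,v);k=np.sin(r)/r if r>1e-9 else 1;d=np.array([u*k,v*k,np.cos(r)])
    else: d=np.array([u,v,1])
    return T[:3,3],T[:3,:3]@d
def on(c,xy,z,m=None):
    o,d=ray(c,xy,m);return o+d*(z-o[2])/d[2]
def proj(c,P,m=None):
    m=m or bot.camera_model(c);T=np.array(m["cam_to_world"])
    p=T[:3,:3].T@(np.array(P)-T[:3,3])
    if c=="wrist":
        r=np.hypot(p[0],p[1]);th=np.arctan2(r,p[2]);k=th/r
        return np.array([m["fx"]*p[0]*k+m["cx"],m["fy"]*p[1]*k+m["cy"]])
    return np.array([m["fx"]*p[0]/p[2]+m["cx"],m["fy"]*p[1]/p[2]+m["cy"]])
E
python3 - <<'E'
from h import *
for c,l in(("top",dict(box=(247.7,221.7,0),lid=(246.7,217.9,58.5),board=(331.3,248.8,0),cheese=(140.5,267.7,0),must=(153.2,192.6,0),pickle=(228.7,171.9,0),jam=(311.2,173,0))),("scene",dict(box=(300,226.2,0),lid=(300.2,209.7,58.5),board=(222.9,204.1,0),cheese=(386.7,197,0),must=(396,249.3,0),pickle=(320.7,263.7,0),jam=(240.2,260.9,0)))):
  for k,v in l.items(): print(c,k,on(c,v[:2],v[2]).round(1))
for c in("top","scene"):
  bot.camera(c)
  for t,z in(("lid_nominal",64),("box",64),("board",18)):
    for r in bot.cut_out(t,c)[:3]:
      m=r["mask"].astype(np.uint8);cs=max(cv2.findContours(m,0,2)[0],key=cv2.contourArea)
      P=np.array([on(c,p[0],z)[:2] for p in cs],np.float32)
      print(c,t,r["conf"],r["box"],cv2.minAreaRect(P))
      if t!="board":print(cv2.boxPoints(cv2.minAreaRect(cs)).round(1).tolist())
E
```

```text
top box [598.5 -50.9   0. ]
top lid [600.6 -52.6  58.5]
top board [ 473.  -325.6    0. ]
top cheese [481.6 325.1   0. ]
top must [738.9 268.9   0. ]
top pickle [784.4  -0.9   0. ]
top jam [ 747.6 -290.7    0. ]
scene box [597.1 -50.    0. ]
scene lid [569.4 -48.7  58.5]
scene board [ 454.2 -335.7    0. ]
scene cheese [464.1 318.8   0. ]
scene must [736.  273.2   0. ]
scene pickle [778.1  -3.1   0. ]
scene jam [ 743.7 -276.     0. ]
top lid_nominal 0.91 [222.5, 177.9, 50.3, 84.8] ((590.7893676757812, -56.18946075439453), (259.075927734375, 130.59169006347656), 3.3537018299102783)
[[221.89999389648438, 186.5], [261.20001220703125, 180.0], [273.79998779296875, 255.5], [234.5, 262.1000061035156]]
top box 0.76 [223.5, 179.8, 51.4, 84.8] ((592.0300903320312, -55.921058654785156), (256.8908386230469, 130.60073852539062), 3.533578395843506)
[[221.8000030517578, 186.5], [261.20001220703125, 180.0], [273.70001220703125, 255.10000610351562], [234.3000030517578, 261.6000061035156]]
top board 0.85 [298.0, 216.1, 71.7, 67.0] ((473.3721618652344, -332.309326171875), (233.34759521484375, 235.2340850
[... 271 characters left out ...]
531, 140.6222381591797), 3.9974679946899414)
[[273.20001220703125, 194.1999969482422], [312.20001220703125, 184.8000030517578], [326.8999938964844, 245.89999389648438], [287.8999938964844, 255.3000030517578]]
scene box 0.66 [314.4, 240.6, 21.0, 32.4] ((795.0146484375, 0.7098197937011719), (62.17179870605469, 121.7177505493164), 78.96910858154297)
[[315.0, 242.0], [334.0, 242.0], [334.0, 270.0], [315.0, 270.0]]
scene board 0.7 [190.1, 182.9, 66.8, 47.1] ((477.3465576171875, -332.5638122558594), (237.0194549560547, 246.13455200195312), 85.41958618164062)
scene board 0.58 [100.0, 193.3, 64.1, 46.8] ((505.5176696777344, -670.161376953125), (244.96087646484375, 238.740234375), 41.009246826171875)
```

```bash
cat >> h.py <<'E'
from scipy.spatial.transform import Rotation as R
def pose():
    s=bot.sense();q=s["ee_rot"];r=R.from_quat([q[1],q[2],q[3],q[0]])
    return s,s["position"],r.as_matrix()
def plan(target,jaw=None,src=None,M=None):
    """tool shift to world target; jaw = wanted yaw (deg) of tool z (mod 180)"""
    s,p,M0=pose(); M=M0 if M is None else M; p=p if src is None else src
    d=M.T@(np.array(target)-p)
    yaw=np.degrees(np.arctan2(M[1,2],M[0,2])); out=None
    if jaw is not None: out=-((jaw-yaw+90)%180-90)   # tool x down: +turn = -yaw
    print("pos",p.round(1),"force",s["contact_force"].round(2),"yaw z",round(yaw,2),"x axis",M[:,0].round(4),"q6",s["joint_positions"][5].round(2),"t",round(s["time"],2))
    print("shift tool",d.round(2),"turn",out)
    return d
E
python3 - <<'E'
from h import *
_,p,M=pose();print(M.round(3))
b=np.array([591,-56]);y=np.radians(3.4);t=b+90*np.array([np.cos(y),np.sin(y)])
print(t);plan([*t,150],93.4)
E
```

```text
[[-0.    -0.904  0.428]
 [ 0.     0.428  0.904]
 [-1.     0.     0.   ]]
[680.84158451 -50.66242638]
pos [235.2 497.2 231.3] force [ 0.72 -0.34 -0.48] yaw z 64.69 x axis [-0.  0. -1.] q6 -0.22 t 1.2
shift tool [  81.31 -637.14 -304.68] turn -28.71408234837287
```

Emit:
servo_tool(increments=[[[4,-50,-24,0],[4,-54,-26,0],[4,-54,-26,0],[4,-54,-26,0],[4,-54,-26,0],[4,-54,-26,0],[4,-54,-26,0],[4,-54,-26,0],[4,-54,-26,0],[4,-50,-24,0]]], hand=0)

```text
time: 2.45
position: [607.8, 36.4, 191.2]
ee_rot: [0.598, -0.378, 0.597, 0.378]
contact_force: [0.6, 0.3, 1.4]
grip_width: 0.002
```

```bash
python3 - <<'E'
from h import *
s,p,M=pose()
# turn first, then shift
th=np.radians(-28.7);Rx=R.from_rotvec([th,0,0]).as_matrix()
plan([680.8,-50.7,150],93.4);plan([680.8,-50.7,130],93.4,M=M@Rx)
E
```

```text
pos [607.8  36.4 191.2] force [0.56 0.28 1.44] yaw z 64.66 x axis [ 2.e-04  0.e+00 -1.e+00] q6 -1.26 t 2.45
shift tool [  41.22 -103.29  -47.45] turn -28.74217808172753
pos [607.8  36.4 191.2] force [0.56 0.28 1.44] yaw z 93.36 x axis [ 2.e-04  0.e+00 -1.e+00] q6 -1.26 t 2.45
shift tool [ 61.22 -67.81 -91.22] turn -0.0421787845064614
```

Emit:
servo_tool(increments=[[[0,0,0,-9.6],[0,0,0,-9.6],[0,0,0,-9.5],[10,-17,-23,0],[10,-17,-23,0],[10,-17,-23,0],[10,-17,-22,0],[0,0,0,0],[0,0,0,0],[0,0,0,0]]])

```text
time: 3.7
position: [679.6, -47.8, 152.0]
ee_rot: [-0.485, 0.515, -0.485, -0.515]
contact_force: [-0.0, -0.0, 0.4]
grip_width: -0.0
```

```bash
python3 - <<'E'
from h import *
print(bot.sense())
m=bot.camera_model("wrist");im=bot.camera("wrist");cv2.imwrite("pics/w1.png",im);print(m)
np.save("m1.npy",m,allow_pickle=True)
cv2.imwrite("pics/t1.png",cv2.resize(bot.camera("top")[140:320,160:400],None,fx=3,fy=3))
for t in("lid_nominal","box"):
  for r in bot.cut_out(t,"wrist")[:2]: print(t,r["conf"],r["box"])
print(bot.landmark_of("lid_nominal","wrist"),)
for r in bot.landmark_of("lid_nominal","wrist")[:1]:print(on("wrist",r["xy"],58.5,m))
y=np.radians(3.4);c,s_=np.cos(y),np.sin(y)
for a,b in((125,65),(125,-65),(-125,65),(-125,-65)):
  print(a,b,proj("wrist",[591+c*a-s_*b,-56+s_*a+c*b,64],m).round(1),proj("top",[591+c*a-s_*b,-56+s_*a+c*b,64]).round(1))
E
```

```text
{'time': 3.7, 'joint_positions': array([-2.43503864e-01,  6.70536241e-01,  1.01172878e+00,  3.64759290e-05,
        1.45864656e+00, -1.87430008e+00]), 'joint_vel': array([-0.0027854 , -0.0012023 , -0.00215556, -0.0006237 ,  0.00075749,
        0.00111289]), 'joint_efforts': array([-3.03951530e-01, -5.89105725e+01, -2.30447495e+01, -6.63920815e-03,
       -5.61699839e-03,  2.48282842e-03]), 'position': array([679.63207372, -47.76210689, 152.0287117 ]), 'ee_rot': array([-0.48490744,  0.51497538, -0.48464919, -0.51456807]), 'contact_force': array([-0.02141702, -0.02511374,  0.43866752]), 'ft_torque': array([-0.00682213,  0.0280004 , -0.00781817]), 'grip_width': -0.00038078604759934117}
{'fx': 325.19226210127806, 'fy': 325.19226210127806, 'cx': 281.03098536832726, 'cy': 206.9800771690261, 'cam_to_world': array([[-5.97594689e-02,  9.45185642e-01,  3.21018549e-01,
         5.96765971e+02],
       [ 9.98212321e-01,  5.69017414e-02,  1.82853272e-02,
        -5.29392842e+01],
       [-9.83485701e-04,  3.21537392e-01, -9.46896371e-01,
         2.92976674e+02],
       [ 0.00000000e+00,  0.00000000e+00,  0.00000000e+00,
         1.00000000e+00]])}
lid_nominal 0.74 [185.7, 0.0, 185.7, 261.3]
box 0.58 [188.2, 0.5, 185.5, 260.1]
[{'xy': [280.1, 91.2], 'conf': 0.63}]
[590.10349204 -54.22779793  58.5       ]
125 65 [358.6 255.6] [223.1 187.6]
125 -65 [197.5 255.3] [261.2 181.2]
-125 65 [366.5 -62.9] [234.  260.9]
-125 -65 [189.3 -62. ] [273.4 254.1]
```

View pics/w1.png

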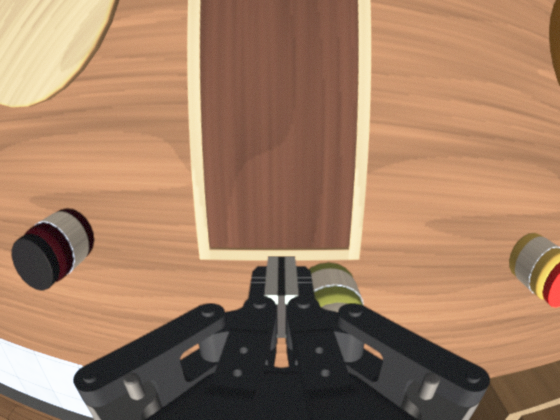

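View pics/t1.png

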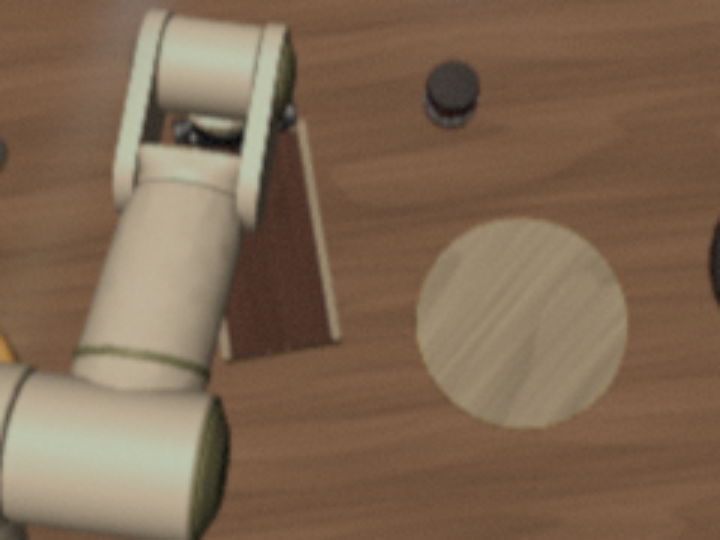

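The wrist view shows the far rim's corners at (199,260) and (360,260). The lid's bare strip runs between columns ~206 and ~353, and the pickle jar is beyond at (335,285).

```bash
python3 - <<'E'
from h import *
m=bot.camera_model("wrist");im=cv2.imread("pics/w1.png")
a=on("wrist",(199,260.5),64,m);b=on("wrist",(360,260),64,m);print(a,b,b-a)
# side walls: outer edges at rows
for r in(20,60,100,140,180,220):
  row=im[r].astype(int); print(r,[ (x) for x in range(170,390) if abs(row[x+1]-row[x-1]).sum()>90])
for (x,y)in((189,0),(370,0),(192,100),(369,100)): print(on("wrist",(x,y),64,m).round(1))
E
```

```text
[ 724.14290022 -112.87837807   64.        ] [715.80810412  17.44602908  64.        ] [ -8.3347961  130.32440715   0.        ]
20 [186, 187, 188, 198, 199, 200, 201, 357, 358, 359, 370, 371]
60 [186, 187, 198, 199, 200, 201, 357, 358, 359, 370, 371]
100 [187, 188, 199, 200, 201, 356, 357, 358, 369, 370, 371]
140 [188, 189, 190, 200, 201, 202, 355, 356, 357, 368, 369]
180 [191, 192, 203, 204, 205, 353, 354, 355, 365, 366]
220 [194, 195, 196, 206, 207, 350, 351, 352, 362, 363]
[ 523.8 -123.3   64. ]
[516.5   4.5  64. ]
[ 598.4 -116.6   64. ]
[591.    8.2  64. ]
```

Emit:
servo_tool(increments=[[[12,0,-2,0],[12,0,0,0],[12,0,0,0],[12,0,0,0],[12,0,0,0],[10,0,0,0],[8,0,0,0],[5,0,0,0],[3,0,0,0],[0,0,0,0]]])

```text
time: 5.25
position: [680.0, -50.5, 65.4]
ee_rot: [-0.485, 0.515, -0.485, -0.515]
contact_force: [0.1, -0.4, 0.6]
grip_width: 0.0
```

```bash
python3 - <<'E'
from h import *
for i in range(3):
  bot.camera("top");s,p,M=pose();print(p,s["contact_force"],s["joint_efforts"][:4],s["time"])
print(M.round(4))
E
```

```text
[680.1027284  -50.54165908  65.56099136] [-0.12440428 -0.3229745  -0.23647073] [-8.07353645e-03 -6.03500247e+01 -2.08007276e+01 -5.91384523e-04] 5.3
[680.1305833  -50.57156922  65.64178917] [-1.0763739  -0.56510404 -0.86478262] [-4.62432872e-03 -6.04508400e+01 -2.08571917e+01 -4.05894534e-04] 5.35
[680.12973914 -50.57242883  65.6535004 ] [-0.12856154  0.58303793  0.01822607] [-5.66865841e-03 -6.05536652e+01 -2.09082592e+01 -4.55144900e-04] 5.4
[[ 6.000e-04 -9.983e-01 -5.910e-02]
 [-2.000e-04 -5.910e-02  9.983e-01]
 [-1.000e+00 -5.000e-04 -2.000e-04]]
```

Emit:
servo_tool(increments=[[[1,0,0,0],[1,0,0,0],[1,0,0,0],[0.2,0,0,0],[0.2,0,0,0],[0.2,0,0,0],[0.2,0,0,0],[0,0,0,0],[0,0,0,0],[0,0,0,0]]])

```text
time: 6.65
position: [680.0, -50.5, 61.6]
ee_rot: [-0.485, 0.515, -0.485, -0.515]
contact_force: [-0.6, -0.0, 0.8]
grip_width: -0.002
```

Emit:
servo_tool(increments=[[[0.2,0,0,0],[0.2,0,0,0],[0.2,0,0,0],[0.2,0,0,0],[0.1,0,0,0],[0,0,0,0],[0,0,0,0],[0,0,0,0],[0,0,0,0],[0,0,0,0]]])

```text
time: 7.9
position: [680.1, -50.5, 61.3]
ee_rot: [-0.485, 0.515, -0.485, -0.514]
contact_force: [-1.7, -0.1, 5.6]
grip_width: 0.001
```

Emit:
servo_tool(increments=[[[0.2,0,0,0],[0.2,0,0,0],[0.1,0,0,0],[0,0,0,0],[0,0,0,0],[0,0,0,0],[0,0,0,0],[0,0,0,0],[0,0,0,0],[0,0,0,0]]])

```text
time: 9.15
position: [680.1, -50.5, 61.1]
ee_rot: [-0.485, 0.515, -0.485, -0.514]
contact_force: [-3.5, 0.5, 8.3]
grip_width: 0.002
```

Emit:
servo_tool(increments=[[[0.2,0,0,0],[0.2,0,0,0],[0.2,0.5,0,0],[0,1,0,0],[0,1,0,0],[0,1.5,0,0],[0,1.5,0,0],[0,1.5,0,0],[0,1.5,0,0],[0,1.5,0,0]]])

```text
time: 10.4
position: [672.1, -51.4, 61.2]
ee_rot: [-0.486, 0.516, -0.484, -0.513]
contact_force: [5.0, 1.5, 6.6]
grip_width: -0.001
```

```bash
python3 - <<'E'
from h import *
im=bot.camera("wrist");s,p,M=pose();print(p,s["contact_force"],s["time"]);cv2.imwrite("pics/w2.png",im)
E
```

```text
[671.94506885 -51.39619625  61.14962739] [4.82950294 0.06745742 5.11894136] 10.45
```

View pics/w2.png

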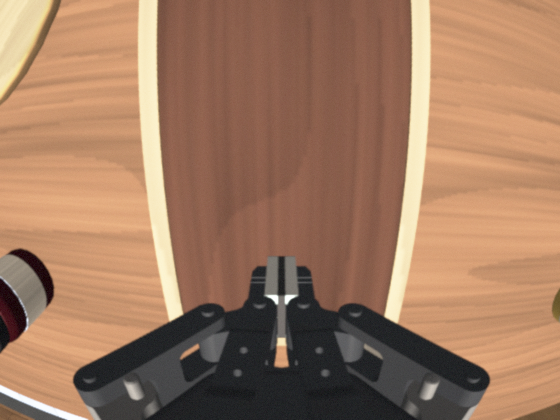

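Emit:
servo_tool(increments=[[[0.3,0,0,0],[0.3,0,0,0],[0.3,1,0,0],[0.1,1.5,0,0],[0,1.5,0,0],[0,1.5,0,0],[0,1.5,0,0],[0,1.5,0,0],[0,1.5,0,0],[0,1.5,0,0]]])

```text
time: 11.7
position: [661.3, -52.1, 60.9]
ee_rot: [-0.487, 0.517, -0.483, -0.512]
contact_force: [6.9, 1.1, 9.7]
grip_width: -0.001
```

```bash
python3 - <<'E'
from h import *
im=bot.camera("wrist");s,p,M=pose();print(p,s["contact_force"],s["time"]);cv2.imwrite("pics/w3.png",im)
E
```

```text
[661.12381894 -52.04778666  60.92353088] [ 5.91610622  0.48809896 10.34977944] 11.75
```

View pics/w3.png

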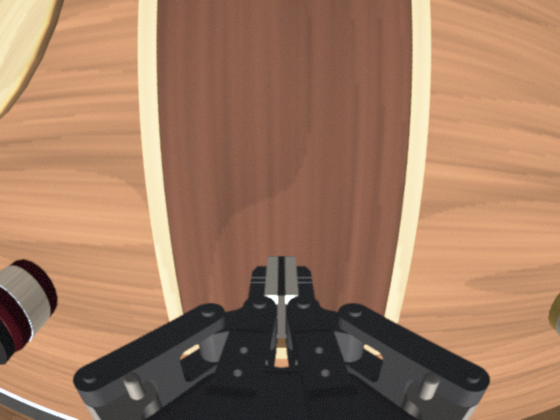

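Emit:
servo_tool(increments=[[[0.1,2,0,0],[0,3,0,0],[0,3,0,0],[0,3,0,0],[0,3,0,0],[0,3,0,0],[0,3,0,0],[0,3,0,0],[0,3,0,0],[0,3,0,0]]])

```text
time: 13.0
position: [632.3, -53.8, 60.7]
ee_rot: [-0.487, 0.517, -0.483, -0.512]
contact_force: [6.5, 1.1, 9.4]
grip_width: 0.002
```

Emit:
servo_tool(increments=[[[0.1,3,0,0],[0.1,3,0,0],[0,3.5,0,0],[0,3.5,0,0],[0.1,3.5,0,0],[0,3.5,0,0],[0,3.5,0,0],[0,3.5,0,0],[0,3.5,0,0],[0,3.5,0,0]]])

```text
time: 14.25
position: [598.4, -55.8, 60.2]
ee_rot: [-0.487, 0.517, -0.483, -0.512]
contact_force: [5.9, 1.8, 10.1]
grip_width: 0.003
```

```bash
python3 - <<'E'
from h import *
im=bot.camera("wrist");s,p,M=pose();print(p,s["contact_force"],s["time"]);cv2.imwrite("pics/w4.png",im)
E
```

```text
[598.02409307 -55.85296958  60.22081681] [ 4.57330691  1.00607596 11.18996423] 14.3
```

View pics/w4.png

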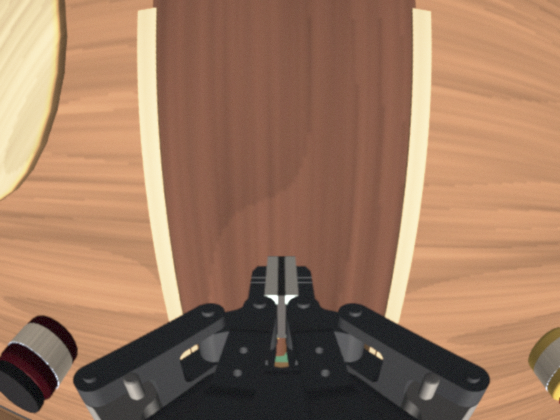

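Emit:
servo_tool(increments=[[[0.1,3.5,0,0],[0,4,0,0],[0.1,4,0,0],[0,4,0,0],[0.1,4,0,0],[0,4,0,0],[0.1,4,0,0],[0,4,0,0],[0,4,0,0],[0,4,0,0]]])

```text
time: 15.55
position: [559.1, -58.2, 59.8]
ee_rot: [-0.487, 0.517, -0.483, -0.512]
contact_force: [6.1, 1.4, 11.6]
grip_width: -0.0
```

Emit:
servo_tool(increments=[[[0,3.5,0,0],[0.1,4,0,0],[0,4,0,0],[0.1,4,0,0],[0,4,0,0],[0.1,4,0,0],[0,4,0,0],[0,4,0,0],[0,4,0,0],[0,3.5,0,0]]])

```text
time: 16.8
position: [520.1, -60.6, 59.3]
ee_rot: [-0.487, 0.517, -0.483, -0.512]
contact_force: [5.5, 2.5, 10.4]
grip_width: 0.008
```

Emit:
servo_tool(increments=[[[0,2.5,0,0],[0.1,2.5,0,0],[0,2.5,0,0],[0.1,2.5,0,0],[0,2.5,0,0],[0.1,2.5,0,0],[0,2.5,0,0],[0,2.5,0,0],[0,2.5,0,0],[0,2,0,0]]])

```text
time: 18.05
position: [495.6, -62.1, 58.9]
ee_rot: [-0.487, 0.517, -0.484, -0.512]
contact_force: [6.0, 2.3, 12.4]
grip_width: -0.001
```

```bash
python3 - <<'E'
from h import *
im=bot.camera("wrist");s,p,M=pose();print(p,s["contact_force"],s["time"]);cv2.imwrite("pics/w5.png",im)
cv2.imwrite("pics/t5.png",cv2.resize(bot.camera("top")[140:320,160:400],None,fx=3,fy=3))
E
```

```text
[495.38983912 -62.04019965  58.88506827] [ 4.4416305   1.93831405 11.60735491] 18.1
```

View pics/w5.png

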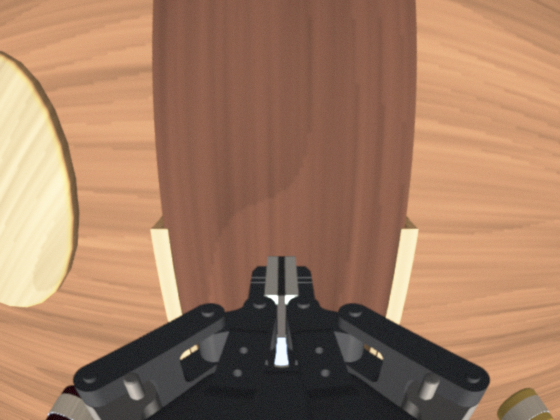

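View pics/t5.png

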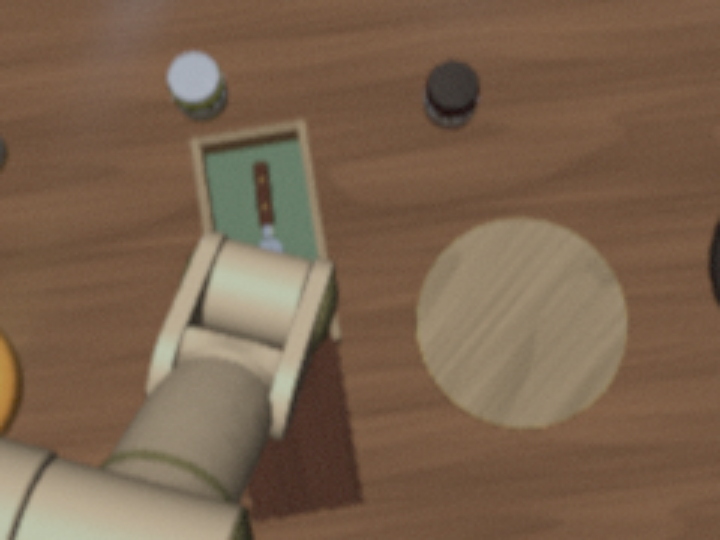

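Emit:
servo_tool(increments=[[[0,1.5,0,0],[0,1.5,0,0],[0,1.5,0,0],[0,1.5,0,0],[0,1.5,0,0],[0,1.5,0,0],[0,1,0,0],[0,1,0,0],[0,1,0,0],[0,0,0,0]]])

```text
time: 19.4
position: [484.0, -63.2, 58.8]
ee_rot: [-0.487, 0.517, -0.484, -0.512]
contact_force: [7.4, 0.4, 10.3]
grip_width: 0.001
```

Emit:
servo_tool(increments=[[[0.1,1,0,0],[0,1,0,0],[0,1,0,0],[0,1,0,0],[0,1,0,0],[0,1,0,0],[0,0,0,0],[0,0,0,0],[0,0,0,0],[0,0,0,0]]])

```text
time: 20.65
position: [478.2, -63.7, 58.7]
ee_rot: [-0.487, 0.517, -0.484, -0.512]
contact_force: [7.6, -0.0, 11.1]
grip_width: 0.002
```

```bash
python3 - <<'E'
from h import *
im=bot.camera("wrist");s,p,M=pose();print(p,s["contact_force"],s["time"]);cv2.imwrite("pics/w6.png",im)
cv2.imwrite("pics/t6.png",cv2.resize(bot.camera("top")[140:320,160:400],None,fx=3,fy=3))
E
```

```text
[478.14536596 -63.66625661  58.72649827] [ 6.61749864  0.29851848 10.42086929] 20.7
```

View pics/w6.png

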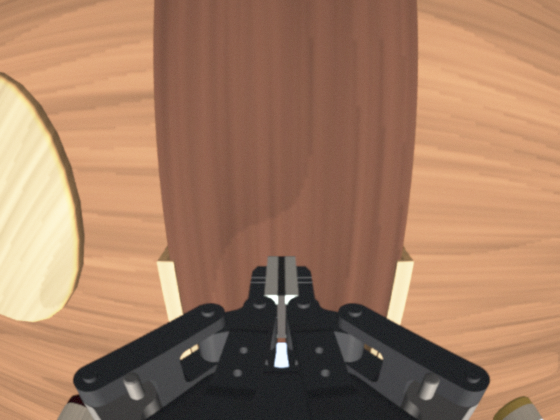

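View pics/t6.png

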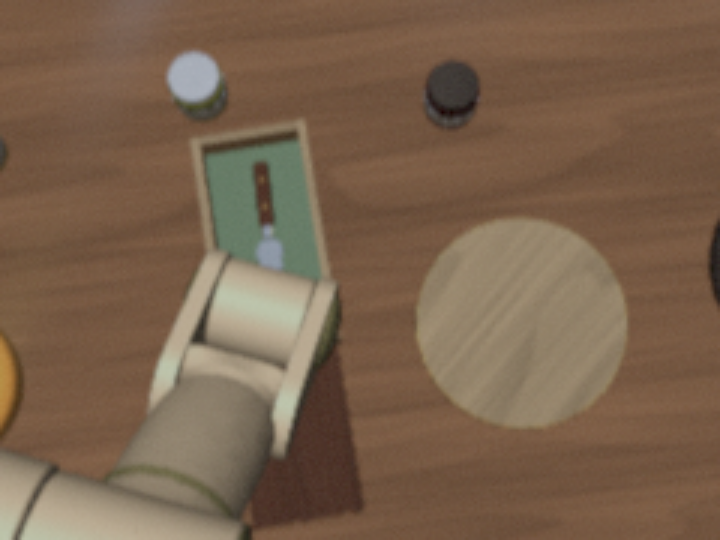

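```bash
python3 - <<'E'
from h import *
for t,z in(("knife_grip",23),("knife",15)):
  for r in bot.landmark_of(t,"top")[:2]: print(t,r,on("top",r["xy"],z).round(1))
a=on("top",(247,194.3),28);b=on("top",(250.3,230),23);g=on("top",(248.2,204.8),31)
print(a,b,g,np.degrees(np.arctan2(*(a-b)[[1,0]])))
plan([640,-45,150])
E
```

```text
knife_grip {'xy': [248.0, 203.0], 'conf': 0.51} [659.  -59.6  23. ]
knife {'xy': [251.0, 213.4], 'conf': 0.73} [623.3 -65.9  15. ]
[688.79842193 -59.3595595   28.        ] [564.68949406 -58.43220867  23.        ] [650.83476365 -60.13691848  31.        ] -0.4281102146747381
pos [478.1 -63.6  58.8] force [ 7.1  -0.61 11.72] yaw z 93.36 x axis [ 0.0089 -0.0026 -1.    ] q6 -2.01 t 20.85
shift tool [ -89.86 -163.46    8.83] turn None
```

Emit:
servo_tool(increments=[[[-2,0,0,0],[-10,0,0,0],[-20,0,0,0],[-30,-20,0,0],[-30,-30,0,0],[-10,-40,1,0],[0,-40,2,0],[0,-30,2,0],[0,-10,1,0],[0,0,0,0]]], hand=0.6)

```text
time: 22.1
position: [643.8, -46.5, 158.7]
ee_rot: [0.485, -0.514, 0.485, 0.515]
contact_force: [-0.0, -0.7, 0.1]
grip_width: 0.601
```

```bash
python3 - <<'E'
from h import *
m=bot.camera_model("wrist");im=bot.camera("wrist");s,p,M=pose();print(p,s["time"]);cv2.imwrite("pics/w7.png",im)
for t,z in(("knife_grip",23),("knife",15)):
  for r in bot.landmark_of(t,"wrist")[:2]: print(t,r,on("wrist",r["xy"],z,m).round(1))
for r in bot.cut_out("knife","wrist")[:1]:
  k=r["mask"].astype(np.uint8);print(r["box"],k.sum());cs=max(cv2.findContours(k,0,2)[0],key=cv2.contourArea)
  P=np.array([on("wrist",q[0],27,m)[:2] for q in cs],np.float32);print(cv2.minAreaRect(P))
E
```

```text
[643.40437226 -46.65832869 158.95868149] 22.15
knife_grip {'xy': [268.4, 203.3], 'conf': 0.8} [651.7 -57.8  23. ]
knife {'xy': [271.9, 166.8], 'conf': 0.58} [619.9 -56.5  15. ]
[257.7, 95.7, 33.3, 153.6] 3151
((623.5343627929688, -54.76034927368164), (134.42893981933594, 28.45998191833496), 3.6303913593292236)
```

View pics/w7.png

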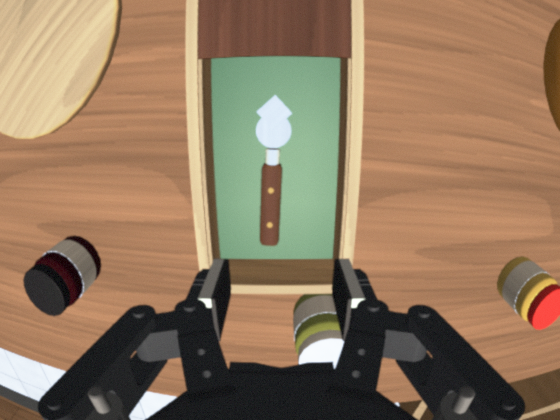

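The wrist view shows the knife on green felt: tip (275,96), handle (272,164) to (270,244). The lid's far edge is at row 56.

```bash
python3 - <<'E'
from h import *
m=bot.camera_model("wrist")
a=on("wrist",(271.8,164),31,m);b=on("wrist",(270,244.5),31,m);t=on("wrist",(275,95.5),24.5,m)
print(a,b,t,np.degrees(np.arctan2(*(b-a)[[1,0]])),np.degrees(np.arctan2(*(b-t)[[1,0]])),(a+b)/2,np.linalg.norm(b-a),np.linalg.norm(b-t))
print("lid edge",on("wrist",(275,56),58,m))
c=on("wrist",(208,290),64,m);d=on("wrist",(355,292),64,m);print(c,d)
E
```

```text
[614.07480909 -56.76463918  31.        ] [688.53715522 -54.7163855   31.        ] [556.48423691 -57.390334    24.5       ] 1.5756514717668917 1.160027594889458 [651.30598215 -55.74051234  31.        ] 74.49051170757782 132.23983224830266
lid edge [527.38207464 -58.42775782  58.        ]
[ 721.17903774 -106.8705714    64.        ] [715.7066349   22.28604884  64.        ]
```

```bash
python3 - <<'E'
from h import *
s,p,M=pose();M2=M@R.from_rotvec([np.radians(2),0,0]).as_matrix()
print(plan([640,-56,17.5],91.4,M=M2))
E
```

```text
pos [643.5 -46.8 159.4] force [ 0.32 -0.25  0.13] yaw z 91.37 x axis [-2.e-04 -0.e+00 -1.e+00] q6 -1.89 t 22.3
shift tool [141.9    3.65  -9.12] turn -0.030521533518410138
[141.90025917   3.64891957  -9.12206547]
```

Emit:
servo_tool(increments=[[[0,0,0,2],[20,2,-5,0],[25,1.6,-4,0],[25,0,0,0],[20,0,0,0],[15,0,0,0],[12,0,0,0],[8,0,0,0],[5,0,0,0],[0,0,0,0]]])

```text
time: 23.55
position: [640.8, -55.7, 29.0]
ee_rot: [0.494, -0.506, 0.494, 0.506]
contact_force: [0.2, 0.5, 0.7]
grip_width: 0.6
```

```bash
python3 - <<'E'
from h import *
im=bot.camera("wrist");cv2.imwrite("pics/w8.png",im)
plan([640,-56,17.5],91.4)
E
```

```text
pos [641.  -55.8  29.3] force [-1.03 -1.08  0.17] yaw z 91.38 x axis [ 4.e-04 -1.e-04 -1.e+00] q6 -1.87 t 23.6
shift tool [11.76  0.99 -0.21] turn -0.015884834726051622
```

View pics/w8.png

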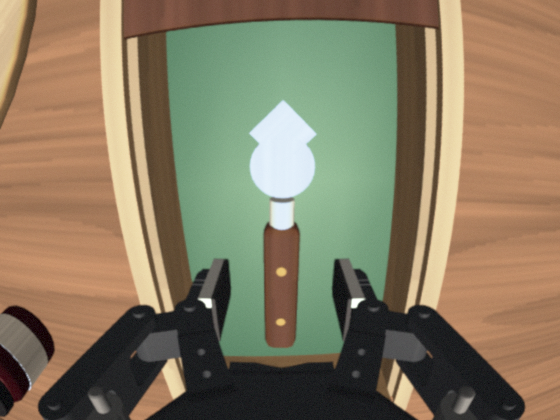

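The knife handle (column 282) lies centred between the open fingers (215 and 348).

Emit:
servo_tool(increments=[[[4,0,0,0],[4,0,0,0],[2,0,0,0],[1,0,0,0],[0.5,0,0,0],[0,0,0,0],[0,0,0,0],[0,0,0,0],[0,0,0,0],[0,0,0,0]]])

```text
time: 24.85
position: [640.8, -55.7, 17.6]
ee_rot: [-0.494, 0.506, -0.494, -0.506]
contact_force: [0.3, 0.3, -0.3]
grip_width: 0.602
```

Emit:
servo_tool(increments=[[[0,0,0,0],[0,0,0,0],[0,0,0,0],[0,0,0,0],[0,0,0,0],[0,0,0,0],[0,0,0,0],[0,0,0,0],[0,0,0,0],[0,0,0,0]]], hand=0, squeeze=45)

```text
time: 26.1
position: [641.0, -55.8, 17.7]
ee_rot: [-0.494, 0.506, -0.494, -0.506]
contact_force: [0.6, -1.0, 0.1]
grip_width: 0.197
```

Emit:
servo_tool(increments=[[[-4,0,0,0],[-10,0,0,0],[-16,0,0,0],[-20,0,0,0],[-20,0,0,0],[-20,0,0,0],[-20,0,0,0],[-14,0,0,0],[-6,0,0,0],[0,0,0,0]]])

```text
time: 27.35
position: [640.7, -55.7, 147.6]
ee_rot: [-0.494, 0.506, -0.494, -0.506]
contact_force: [0.4, -0.4, -0.3]
grip_width: 0.2
```

```bash
python3 - <<'E'
from h import *
im=bot.camera("wrist");cv2.imwrite("pics/w9.png",im);sc=bot.camera("scene")
cv2.imwrite("pics/s9.png",cv2.resize(sc[130:290,170:370],None,fx=4,fy=3.75))
t=bot.camera("top");cv2.imwrite("pics/t9.png",cv2.resize(t[140:320,160:400],None,fx=3,fy=3))
for c in("top","scene"):
 for r in bot.cut_out("board",c)[:3]:
  m=r["mask"].astype(np.uint8);cs=max(cv2.findContours(m,0,2)[0],key=cv2.contourArea)
  P=np.array([on(c,q[0],18)[:2] for q in cs],np.float32);print(c,r["conf"],cv2.fitEllipse(P))
plan([473,-333,120])
E
```

```text
top 0.93 ((474.2575378417969, -330.97271728515625), (234.69390869140625, 237.26951599121094), 35.56468963623047)
top 0.63 ((500.0986022949219, -669.8981323242188), (233.6166229248047, 237.08116149902344), 161.65748596191406)
scene 0.95 ((481.110107421875, -332.8034973144531), (233.65440368652344, 240.25001525878906), 112.2867202758789)
scene 0.78 ((505.35198974609375, -672.3934936523438), (236.19052124023438, 248.5326690673828), 102.90099334716797)
pos [640.6 -55.7 146.9] force [ 0.03 -0.06 -0.46] yaw z 91.39 x axis [-1.1e-03  3.0e-04 -1.0e+00] q6 -1.87 t 27.6
shift tool [  26.99  174.25 -273.19] turn None
```

View pics/w9.png

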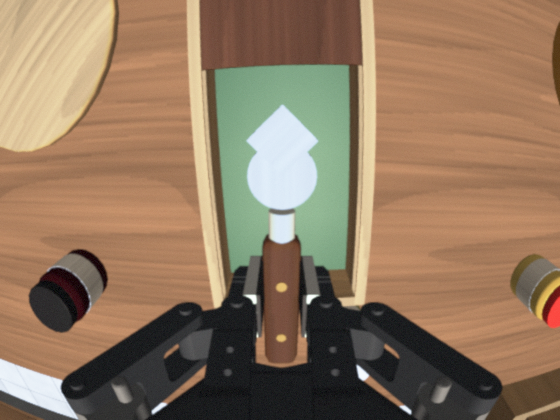

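View pics/s9.png

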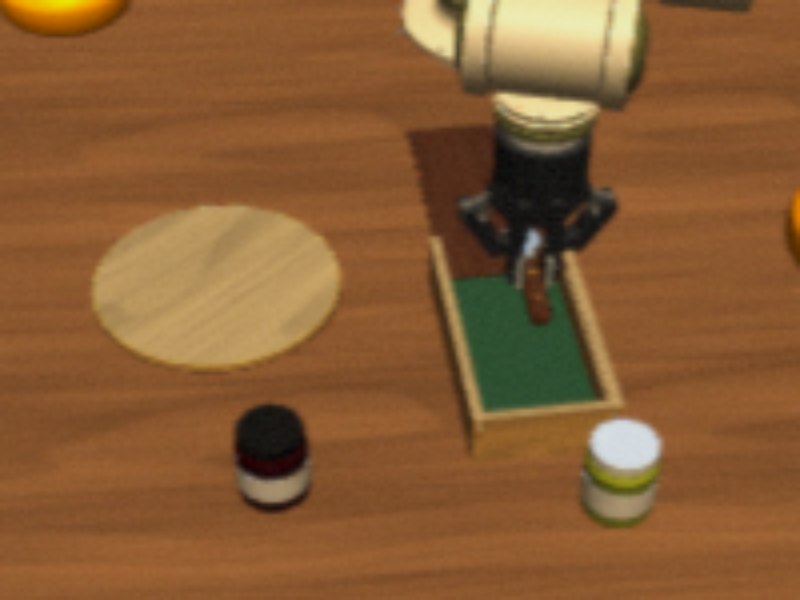

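```bash
python3 - <<'E'
from h import *
plan([497,-332,80])
E
```

```text
pos [640.6 -55.7 146.9] force [ 0.03 -0.06 -0.46] yaw z 91.39 x axis [-1.1e-03  3.0e-04 -1.0e+00] q6 -1.87 t 27.6
shift tool [  66.96  150.19 -272.79] turn None
```

Emit:
servo_tool(increments=[[[0,6,-10,0],[0,14,-25,0],[0,18,-33,0],[0,20,-37,0],[0,20,-37,0],[7,20,-37,0],[15,20,-37,0],[20,17,-30,0],[15,10,-18,0],[10,5,-9,0]]])

```text
time: 28.85
position: [496.8, -333.0, 79.7]
ee_rot: [0.494, -0.506, 0.494, 0.506]
contact_force: [0.3, -0.1, -0.7]
grip_width: 0.199
```

```bash
python3 - <<'E'
from h import *
m=bot.camera_model("wrist");im=bot.camera("wrist");cv2.imwrite("pics/w10.png",im);plan([497,-332,21])
for r in bot.landmark_of("board","wrist")[:2]: print(r,on("wrist",r["xy"],0,m))
for r in bot.cut_out("board","wrist")[:2]:
  k=r["mask"].astype(np.uint8);cs=max(cv2.findContours(k,0,2)[0],key=cv2.contourArea)
  P=np.array([on("wrist",q[0],18,m)[:2] for q in cs],np.float32);print(r["conf"],cv2.minEnclosingCircle(P))
E
```

```text
pos [ 496.4 -333.2   78.7] force [-1.13  0.   -1.46] yaw z 91.33 x axis [-0.0016  0.0012 -1.    ] q6 -2.38 t 28.9
shift tool [57.73 -0.74  1.11] turn None
0.7 ((516.1072998046875, -605.5833740234375), 103.42527770996094)
0.64 ((474.0209655761719, -331.908447265625), 116.83502960205078)
```

View pics/w10.png

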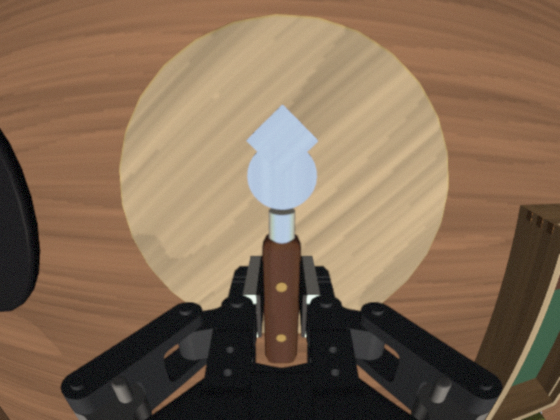

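The knife is still firmly held over the middle of the wooden board (board outline about 120–447 px), so I lower it.

Emit:
servo_tool(increments=[[[6,0,0,0],[10,0,0,0],[12,0,1,0],[12,0,0,0],[8,0,0,0],[4,0,0,0],[2,0,0,0],[1,0,0,0],[0.5,0,0,0],[0,0,0,0]]])

```text
time: 30.25
position: [497.5, -331.3, 25.2]
ee_rot: [-0.494, 0.506, -0.494, -0.506]
contact_force: [0.2, 0.1, -0.7]
grip_width: 0.197
```

Emit:
servo_tool(increments=[[[1,0,0,0],[1,0,0,0],[0.5,0,0,0],[0.5,0,0,0],[0.5,0,0,0],[0.3,0,0,0],[0.2,0,0,0],[0,0,0,0],[0,0,0,0],[0,0,0,0]]])

```text
time: 31.5
position: [497.4, -331.3, 21.0]
ee_rot: [-0.494, 0.506, -0.494, -0.506]
contact_force: [0.6, 0.8, -1.4]
grip_width: 0.197
```

Emit:
servo_tool(increments=[[[0.1,0,0,0],[0.1,0,0,0],[0.1,0,0,0],[0.1,0,0,0],[0.1,0,0,0],[0,0,0,0],[0,0,0,0],[0,0,0,0],[0,0,0,0],[0,0,0,0]]])

```text
time: 32.75
position: [497.5, -331.3, 20.7]
ee_rot: [-0.494, 0.506, -0.494, -0.506]
contact_force: [-1.1, 1.3, 4.4]
grip_width: 0.202
```

Emit:
servo_tool(increments=[[[0,0,0,0],[0,0,0,0],[0,0,0,0],[0,0,0,0],[0,0,0,0],[0,0,0,0],[0,0,0,0],[0,0,0,0],[0,0,0,0],[0,0,0,0]]], hand=0.6)

```text
time: 34.0
position: [497.5, -331.2, 20.5]
ee_rot: [0.494, -0.506, 0.494, 0.506]
contact_force: [-0.9, -0.5, 0.4]
grip_width: 0.599
```

Emit:
servo_tool(increments=[[[-3,0,0,0],[-8,0,0,0],[-15,0,0,0],[-20,0,0,0],[-25,0,0,0],[-25,0,0,0],[-20,0,0,0],[-10,0,0,0],[0,0,0,0],[0,0,0,0]]])

```text
time: 35.25
position: [497.2, -331.1, 145.8]
ee_rot: [0.494, -0.506, 0.494, 0.506]
contact_force: [0.2, -1.1, 0.2]
grip_width: 0.6
```

```bash
python3 - <<'E'
from h import *
m=bot.camera_model("wrist");im=bot.camera("wrist");cv2.imwrite("pics/w11.png",im);s,p,M=pose();print(p,s["contact_force"],s["time"])
for r in bot.landmark_of("knife","wrist")[:2]: print(r,on("wrist",r["xy"],18,m))
a=on("wrist",(281.5,0),18,m)
t=bot.camera("top");cv2.imwrite("pics/t11.png",cv2.resize(t[140:320,160:400],None,fx=3,fy=3))
E
```

```text
[ 497.18326554 -331.01147001  145.71148241] [ 0.07836822 -0.0369017  -1.29604   ] 35.3
{'xy': [282.7, 179.1], 'conf': 0.74} [ 480.15448868 -330.36228319   18.        ]
```

View pics/w11.png

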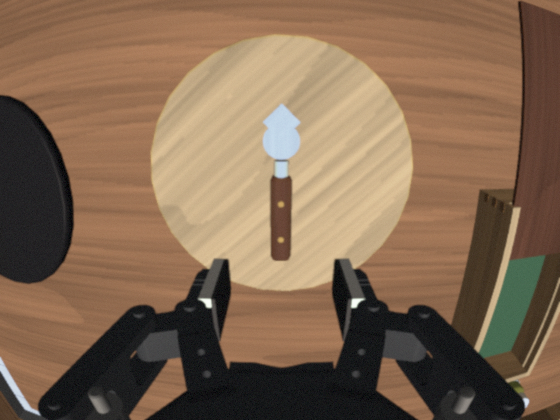

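View pics/t11.png

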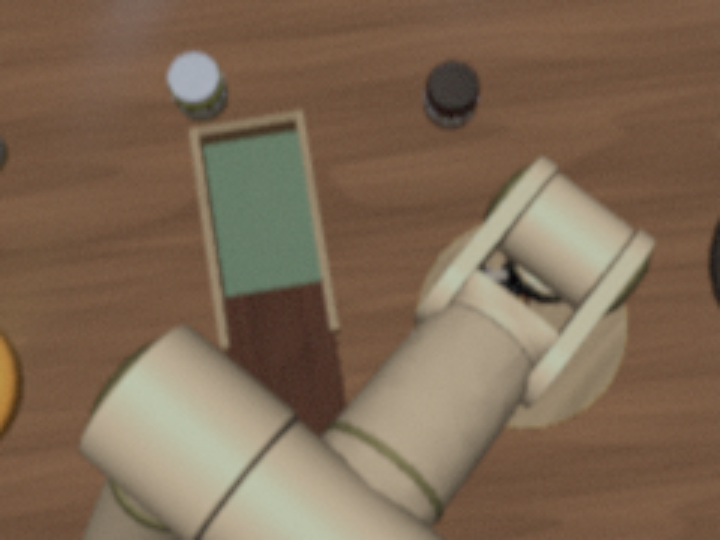

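The knife lies on the board's middle, but in the top view the box's far corner moved from (303,122) to (301,110) in the crop. I'll quantify that and check the lid.

```bash
python3 - <<'E'
from h import *
for n,pts in(("t6",[(192,141),(303,122)]),("t11",[(190,130),(301,110)])):
  for q in pts: print(n,q,on("top",(160+q[0]/3,140+q[1]/3),64).round(1))
a=on("top",(160+227/3,140+297/3),58);b=on("top",(160+322/3,140+282/3),58);print("lid edge",a,b)
E
python3 -c "
import cv2,numpy as np
ims=[cv2.imread(f'pics/t{i}.png')[60:380,150:390] for i in(6,9,11)]
cv2.imwrite('pics/cmp.png',np.hstack(ims))"
```

```text
t6 (192, 141) [713.6  13.1  64. ]
t6 (303, 122) [ 721.6 -113.    64. ]
t11 (190, 130) [726.6  14.3  64. ]
t11 (301, 110) [ 735.8 -112.2   64. ]
lid edge [534.22773831  -9.68736358  58.        ] [ 539.10371847 -115.30280948   58.        ]
```

View pics/cmp.png

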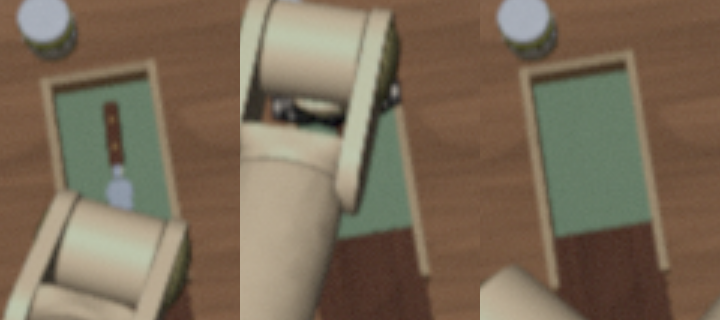

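```bash
python3 - <<'E'
from cell import bot
print(bot.job_done());print(bot.sense()["time"])
E
```

```text
the job is handed in; nothing more can be done
None
the job is handed in; nothing more can be done
```

I slid the lid open to its stop, took the cheese knife out of the box, laid it on the middle of the round wooden board, let go and handed the job in. The clock stood at about 35 s.

- **Lid:** I pressed with the shut fingertips, about 9–12 N while it slid; no reading passed 12.4 N. After a short slip at the first touch the lid followed the fingers to its stop. At the end its far edge measured about 195 mm from the box's far end, against 194 mm for fully open.
- **Knife:** I lowered it until it touched the board (about 4 N) before opening the fingers. The last wrist picture showed it lying flat, its middle about 6 mm from the board's centre. The arm was clear at 146 mm height.
- **Cheese and jars:** The pickle and jam jars had not shifted in the last top view. The cheese and the mustard jar were barely or not in it, so I did not re-measure them; the arm never came near them after its first move.
- **Unexpected:** The top view showed that the box had moved about 13 mm away from the robot after the lid reached its stop. I did not find out when or why. That is inside the 25 mm limit.

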